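# Reset one locked air regulator in a crowded bank

### The job

In the row of four air regulators on the bench, take the one whose outlet carries the long quick coupler: pull its knob up to unlock it, turn it clockwise until its gauge needle points at the marker tab on the dial, then press the knob back down fully home so that it locks there. Do not brush against the other three regulators, and leave the things lying around the manifold where they are.

Things in the scene. Friction and masses are not known exactly. Their poses are not given: they have to be found in the camera images.
- manifold: aluminium bar 200 mm long (its y), 45 mm wide (its x), its top 45 mm over the bench, fixed to the bench; origin under its middle on the bench, z up, the gauges and outlets look to its +x. It carries the four regulators in a row along its y, 48 mm apart (in any order, at y = -72, -24, 24, 72 mm). At its -y end a steel supply pipe, 45 mm high, with a flat yellow shut-off lever (58 mm high) beside it, reaches 166 mm from the middle.
- reg_a: the regulator to set, the only one with a steel quick coupler on its outlet (19 mm thick, reaching 112 mm from the knob axis to +x, 54 mm over the bench; the others have 8 mm brass stubs). Origin on the knob axis on top of the bar (45 mm over the bench), axes as the manifold's. From there up: square grey body 40 x 40 x 44 mm, bonnet 34 mm across to 60 mm, knob from 60 to 96 mm.
- reg_b: another regulator of the same build and size without coupler, to be left untouched; same origin and axes. Between its knob and the next one 48 mm away there is a gap of only 14 mm, so fingers fit only across the row (along the manifold's x) and can swing with the knob about 45 degrees to either side of that.
- reg_c: another regulator, as reg_b
- reg_d: another regulator, as reg_b
- reg_a_grip (a point): centre of reg_a's black ribbed knob, 34 mm across, on its vertical axis, 18 mm under its flat top and 18 mm over its lower edge; it rises with the knob (baring a bright steel neck). The rim of the gauge beside it comes within 27 mm under this point, so keep fingertips less than 23 mm under it.
- reg_a_lift (a joint): how far reg_a's knob is pulled up: 0 = home and locked, 0.008 m = fully up (stop). It slides stiffly (about 6 N) and stays where left. Under about 6.5 mm, hidden splines (8 slots, 45 degrees apart) lock it against turning (bar some play). Pressed down between slots it must be free to slip round by up to 23 degrees (needle 0.09 rad) to drop home: press on its top with shut fingers.
- reg_a_turn (a joint): turn of reg_a's knob in rad, 0 at the start, growing clockwise seen from above; it turns with light friction (0.05 N m) when unlocked and stays where it is left; range -1 to 6
- needle (a joint): angle of the needle of reg_a's gauge in rad, 0 at the start, growing clockwise seen onto the dial; it follows the knob at 0.22 rad per rad
- marker (a joint): angle of the black marker tab on the rim of the same dial, on the same scale as the needle (the needle points at the middle of the tab when the two are equal); the tab is 0.33 rad wide. It lies 0.4 to 0.6 rad clockwise of the needle at the start.
- needle_tip (a point): tip of reg_a's needle (black, 14.5 mm from the middle of the white dial); its x axis points along the needle. The gauge is 42 mm across, faces up and to the manifold's +x at 45 degrees, centred 57 mm from the knob axis to +x and 79 mm over the bench.
- marker_tip (a point): middle of the marker tab (black, 4 x 5.5 mm, 17 mm from the middle of the dial); its x axis points outwards from the dial's middle
- blow_gun_mid (a point): loose aluminium blow gun lying on the bench, about 200 mm long and 35 mm high; the point is 14 mm over the bench in its middle; leave it
- oil_bottle_mid (a point): loose small bottle, 44 mm across and 105 mm high, standing; the point is half-way up; leave it
- spool_mid (a point): loose filament spool lying flat, 140 mm across, 50 mm high; the point is its centre; leave it

How it is judged:
On the way, in this order (a step that is already met when the one before it is completed fails the run):
1. the knob of the regulator with the coupler is pulled up at least 6 mm, unlocked (value of joint reg_a_lift above 0.006 m), for 0.1 s.
2. its needle points at the marker tab (within 0.17 rad) (angle between the x axis of needle_tip and the x axis of marker_tip, either way round below 0.17 rad), for 0.2 s.
At the end, for the whole second after the job is handed in: the needle of the regulator with the coupler points at the marker tab (within 0.17 rad, the tab's half width) and its knob is pressed home to within 1.5 mm (angle between the x axis of needle_tip and the x axis of marker_tip, either way round below 0.17 rad and value of joint reg_a_lift below 0.0015 m); the robot touches nothing.
It fails at once if a neighbouring regulator is brushed (more than 1.5 N) (contact force between any of reg_b, reg_c, reg_d and the fingers above 1.5 N or contact force between any of reg_b, reg_c, reg_d and the arm above 1.5 N).
It fails at once if the blow gun, the oil bottle or the spool is shifted by more than 15 mm (distance of any of blow_gun_mid, oil_bottle_mid, spool_mid from where it was at the start of the episode above 0.015 m).
It also fails if it takes over 64 s, if anything falls off the work surface, if the arm or the gripper's body presses on something with over 40 N, if the wrist force passes 120 N, or if a joint passes its speed limit or range.

### The arm

A 6-joint arm with a two-finger parallel gripper is mounted at the origin on the work surface. World frame = base frame: x ahead of the robot, y to its left, z up, the work surface at z = 0. Lengths are in m, angles in rad, forces in N, time in s.
With the tool pointing down it reaches from about 0.3 to 0.75 m from the base axis. Payload 8.5 kg.
Tool frame: the origin (TCP) lies between the finger pads; the fingertips stand 8 mm ahead of it and the grasp point (between the pads) lies 11 mm behind it; z points along the fingers, y is the line along which they close (so a half turn about z gives the same grasp; the last joint's range is limited). The gripper opens to 88 mm and grips with 3 to 60 N. Pads are 18 mm wide; open, the fingers measure 123 mm over their backs; the gripper's body (75 mm by 187 mm) begins 45 mm behind the grasp point.
Start: joints at [-1.496, 0.381, 1.297, -0, 1.464, -0.215], TCP at [0.157, -0.527, 0.247] pointing down, gripper open.
Joint ranges: [-3.11, 3.11], [-0.89, 2.33], [0.22, 2.48], [-1.42, 4.56], [0.17, 2.85], [-2.88, 2.88]. Speed limits (rad/s): [2.39, 2.39, 3.14, 3.14, 3.14, 3.14].

### API

Orientations are given as a rotation vector (axis times angle).
In Python, from bench import bot gives the robot as it stands.
- The arm moves only by the tool send_rows, never from a script. Its argument "steps" is a list of rows, each an object with "delta_pos": the shift along the world's x, y, z normalised to -1 to 1, where 1 is 0.4 m, a list of three; "turn": the turn, a rotation vector about the world's x, y, z normalised to -1 to 1, where 1 is 180 degrees, a list of three. In form: [{"delta_pos": [dx, dy, dz], "turn": [ax, ay, az]}, ...]. A call has exactly 10 rows; each row is the pose to reach, as a shift and turn from the pose commanded when the call began, turning the shorter way round; what a row does not reach only later rows make up. A row lasts 1/8 s, in which the tool goes at most 62.5 mm and 10.7 degrees, less where a joint would pass 70% of its speed; a pose out of reach is approached as far as the arm can. A call with a number of a shift or a turn outside -1 to 1 is refused whole. A call with a gripper value outside its range is refused whole. "hand" is the gripper's target within -1 to 1 (fully open at 1, half-way at 0, shut at -1), set as the call begins (left out, the last holds). The fingers move at their own pace and stop on an object; "grip_force" is the grip in N (left out, the last holds). Time passes only in rows, so rows that repeat a pose let the fingers close, or fill a call up. It gives the time, the measured TCP pose, the force, the opening and the grip force at its end, in the units of the state.
- bot.observe(): the state, without advancing time (a new reading comes with each control period).
- bot.camera(name): name is "side" or "top"; returns a dict with "color" (480x640x3 uint8, red, green, blue), "z_map" (480x640 float32, m along the optical axis (not along the pixel's ray), 0 where there is no reading), "camera_matrix" (3x3 intrinsics, pixels), "R" (3x3) and "t" (3): a world point X has camera coordinates R X + t. Camera axes: x right, y down, z forward; pixel columns grow to the right and rows downward; lengths in m; the calibration is good to about 2 mm. A picture is of the moment at which its call begins.
- bot.sign_off(): hands the job in; it is judged then, once.
The state is a dict: "t": time; "qpos": joint angles; "dq": joint speeds; "joint_efforts": joint torques, N m; "position": TCP position; "tcp_rot": TCP orientation; "wrist_force": force on the tool from outside, world axes, zero at the start; "moment": the same for the moment, N m; "opening": opening from 0.0 (shut) to 1.0 (fully open); "gripper_force": force on a finger pad.
Only numpy, scipy, OpenCV 4.12 (cv2) and the standard library are available. Lean on these libraries where they do the work, as an engineer would, in place of code of your own. Each camera call takes 0.05 s, during which the arm holds its last target. There are 200 camera calls.

## Working session

There is one attempt and no reset: what is moved stays moved. The work goes in short steps, Python scripts to look and compute and a tool call to move; the robot and the scene stay as the last step left them, time stands still between calls to the robot, and variables do not carry over. Pictures are saved under pics/ and viewed, at most 10 in all, crops included, and the job is handed in when it is done.

Besides the shell and the picture viewer there is one more tool, called after "Emit:" as a command line: name --argument value ..., lists and objects as JSON in quotes. send_rows: Moves the arm, as the interface text tells. Scaled input: -1 to 1 covers 0.4 m each way for a shift and 180 degrees each way for a turn. Its arguments: {"type":"object","properties":{"steps":{"type":"array"},"hand":{"type":"number"},"grip_force":{"type":"number"}},"required":["steps"]}

```bash
mkdir -p pics; python3 - <<'E'
from bench import bot
import cv2,numpy as np
for n in("top","side"):
    c=bot.camera(n); np.savez(f"{n}0.npz",**c); cv2.imwrite(f"pics/{n}0.png",c["color"][:,:,::-1])
    print(n,c["camera_matrix"].round(1).tolist(),(-c["R"].T@c["t"]).round(3),c["R"].round(3).tolist())
print(bot.observe())
E
```

```text
top [[433.6, 0.0, 319.6], [0.0, 433.6, 232.9], [0.0, 0.0, 1.0]] [0.444 0.014 0.896] [[0.038, -0.999, 0.001], [-0.978, -0.037, -0.204], [0.204, 0.006, -0.979]]
side [[438.7, 0.0, 330.6], [0.0, 438.7, 234.8], [0.0, 0.0, 1.0]] [0.529 0.759 0.637] [[-0.991, -0.135, 0.02], [-0.093, 0.567, -0.818], [0.099, -0.813, -0.574]]
{'t': 0.1, 'qpos': array([-1.49629572e+00,  3.81123928e-01,  1.29813555e+00, -3.61924241e-05,
        1.46357740e+00, -2.15301257e-01]), 'dq': array([ 0.00127848, -0.00176227, -0.00211769, -0.0008314 ,  0.0002031 ,
        0.00026942]), 'joint_efforts': array([ 1.97857727e-03, -4.38656116e+01, -2.24912953e+01,  7.14035542e-02,
        3.41907155e-02, -7.44214640e-05]), 'position': array([ 0.15714038, -0.52683458,  0.24621869]), 'tcp_rot': array([-3.10743792e+00, -4.53454862e-01, -8.10653395e-05]), 'wrist_force': array([0.30103222, 0.20362363, 0.43023516]), 'moment': array([0.02179921, 0.02814005, 0.00737434]), 'gripper_force': 0.0, 'opening': 0.9990152943722359}
```

View pics/top0.png

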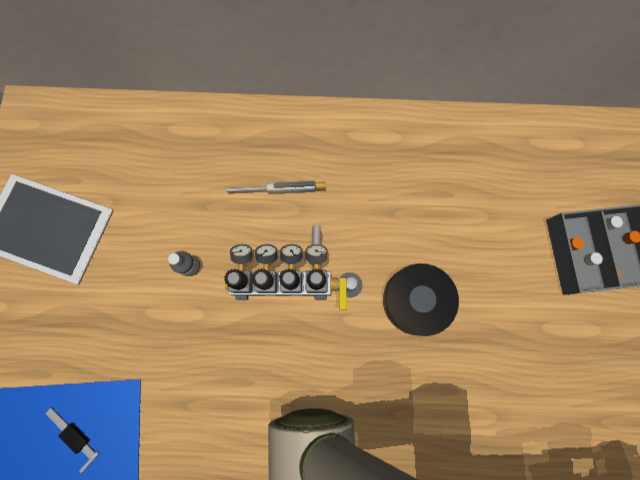

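View pics/side0.png

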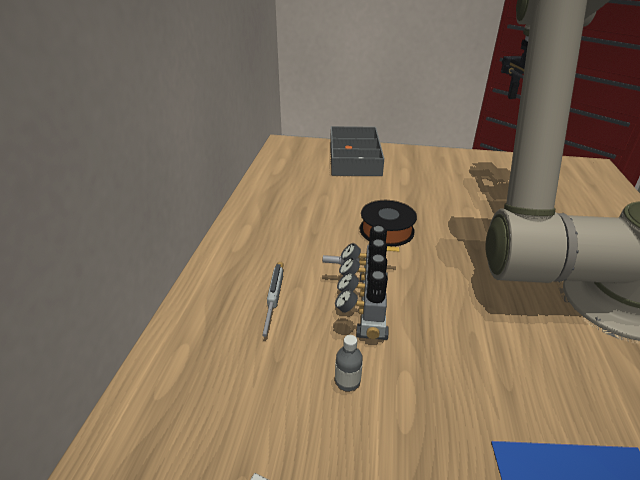

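The top view shows the coupler at about (317,235), so the rightmost regulator, with its knob at about (316,280), is reg_a. It sits next to the yellow lever at (343,293). The side view shows the same row, with the knobs at about x=378.

```bash
cat > h.py <<'E'
import cv2,numpy as np
def world(c):
    K,R,t=c["camera_matrix"],c["R"],c["t"]; z=c["z_map"]
    v,u=np.mgrid[:480,:640]
    P=np.stack([(u-K[0,2])/K[0,0]*z,(v-K[1,2])/K[1,1]*z,z],-1)
    return (P-t)@R
def proj(c,X):
    p=np.asarray(X)@c["R"].T+c["t"]; p=p@c["camera_matrix"].T
    return p[...,:2]/p[...,2:]
def rect(c,knob,yaw,S=400,half=.026):
    """dial plane seen face-on: up = upper edge of dial"""
    ex=np.array([np.cos(yaw),np.sin(yaw),0]); ey=np.array([-np.sin(yaw),np.cos(yaw),0]); ez=np.array([0,0,1.])
    ctr=np.array([knob[0],knob[1],0])+.057*ex+.079*ez
    up=(ez-ex)/2**.5; right=ey    # viewer looks along -(ex+ez)
    q=[ctr+half*(a*right+b*up) for a,b in((-1,1),(1,1),(1,-1),(-1,-1))]
    H=cv2.getPerspectiveTransform(proj(c,q).astype(np.float32),np.float32([[0,0],[S,0],[S,S],[0,S]]))
    return cv2.warpPerspective(c["color"],H,(S,S),flags=cv2.INTER_CUBIC)
E
python3 - <<'E'
from h import *
c=dict(np.load("top0.npz")); W=world(c)
m=(abs(W[...,2]-.141)<.006).astype(np.uint8); m[:200]=0;m[330:]=0;m[:,:215]=0;m[:,345:]=0
n,l,s,ce=cv2.connectedComponentsWithStats(m)
ks=[]
for i in range(1,n):
    if s[i,4]>60:
        p=W[l==i]; r=cv2.minEnclosingCircle(p[:,:2].astype(np.float32)); print(s[i,4],ce[i].round(1),p.mean(0).round(4),r); ks.append(p.mean(0))
ks=np.array(ks); ks=ks[ks[:,1].argsort()]; d=ks[-1]-ks[0]; yaw=np.arctan2(-d[0],d[1]); print("yaw",yaw,np.hypot(*d[:2])/3)
k=ks[0]; print(k)
s=dict(np.load("side0.npz"))
im=np.hstack([rect(c,k,yaw),rect(s,k,yaw)]); cv2.imwrite("pics/dial0.png",im[:,:,::-1])
E
```

```text
276 [233.4 277.5] [0.5165 0.1656 0.1409] ((0.5166958570480347, 0.16620883345603943), 0.01702064834535122)
270 [260.9 277.6] [0.5181 0.1178 0.1409] ((0.5185544490814209, 0.11836855858564377), 0.017043832689523697)
265 [288.2 277.5] [0.5201 0.0702 0.1409] ((0.5204055309295654, 0.07053113728761673), 0.016927266493439674)
273 [315.7 277.5] [0.522  0.0225 0.1409] ((0.5222601890563965, 0.02286856807768345), 0.016993911936879158)
yaw 0.038142655583895894 0.04774688575538791
[0.52200233 0.02248358 0.14086713]
```

View pics/dial0.png

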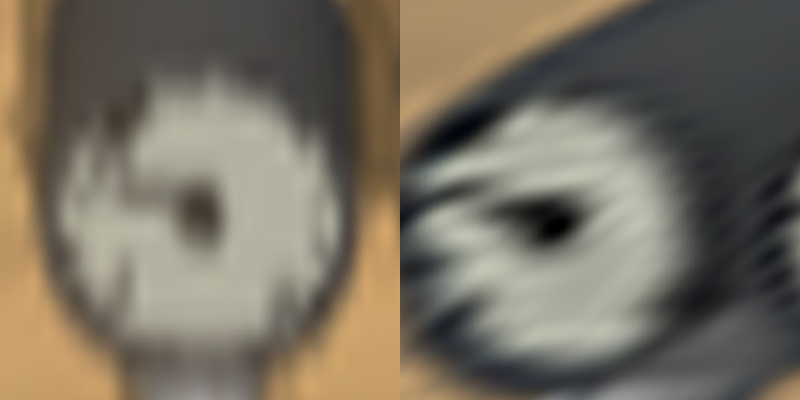

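Knob axis is at (0.522, 0.0225) and yaw is 0.038. In the rectified dial (left), the needle runs from the hub at (203,212) to about (130,190), and the tab is at about (118,128). That puts the tab roughly 0.5 rad clockwise. Three 45° slots (135°) move the needle 0.518 rad, which fits, so I'll do two 67.5° strokes from +33.75° to -33.75°.

```bash
python3 - <<'E'
from bench import bot; import numpy as np
from scipy.spatial.transform import Rotation as R
o=bot.observe(); r=R.from_rotvec(o["tcp_rot"]); y=r.as_matrix()[:,1]; print(r.as_matrix().round(3))
a=np.degrees(np.arctan2(y[1],y[0])); print("tool y heading",a)
# turn needed to reach heading 2.2+33.75 (mod 180)
for h in(2.2+33.75,2.2,2.2-33.75): print(h,[(h+k-a) for k in(-360,-180,0,180)])
print("to go/0.4",(np.array([.522,.0225,.2])-o["position"])/.4)
E
```

```text
[[ 0.958  0.286 -0.   ]
 [ 0.286 -0.958  0.001]
 [ 0.    -0.001 -1.   ]]
tool y heading -73.3953450156036
35.95 [np.float64(-250.65465498439642), np.float64(-70.65465498439642), np.float64(109.3453450156036), np.float64(289.3453450156036)]
2.2 [np.float64(-284.4046549843964), np.float64(-104.40465498439642), np.float64(75.5953450156036), np.float64(255.59534501560358)]
-31.55 [np.float64(-318.1546549843964), np.float64(-138.15465498439642), np.float64(41.8453450156036), np.float64(221.84534501560358)]
to go/0.4 [ 0.91214906  1.37333644 -0.11554672]
```

Emit:
send_rows --steps '[{"delta_pos": [0.06,0.09,0],"turn": [0,0,0.04]},{"delta_pos": [0.12,0.18,0],"turn": [0,0,0.08]},{"delta_pos": [0.18,0.27,0],"turn": [0,0,0.12]},{"delta_pos": [0.24,0.36,0],"turn": [0,0,0.16]},{"delta_pos": [0.3,0.45,0],"turn": [0,0,0.2]},{"delta_pos": [0.36,0.54,0],"turn": [0,0,0.24]},{"delta_pos": [0.42,0.63,0],"turn": [0,0,0.28]},{"delta_pos": [0.48,0.72,0],"turn": [0,0,0.32]},{"delta_pos": [0.54,0.81,0],"turn": [0,0,0.36]},{"delta_pos": [0.6,0.9,0],"turn": [0,0,0.4]}]' --hand 1 --grip_force 30

```text
t: 1.35
position: [0.3977, -0.1657, 0.2466]
tcp_rot: [-2.244, -2.199, 0.0]
wrist_force: [0.2, -1.2, 0.0]
opening: 1.001
gripper_force: 0.0
```

Emit:
send_rows --steps '[{"delta_pos": [0.05,0.08,0],"turn": [0,0,0.03]},{"delta_pos": [0.1,0.16,0],"turn": [0,0,0.06]},{"delta_pos": [0.15,0.24,0],"turn": [0,0,0.09]},{"delta_pos": [0.2,0.32,0],"turn": [0,0,0.12]},{"delta_pos": [0.25,0.4,0],"turn": [0,0,0.15]},{"delta_pos": [0.29,0.45,0],"turn": [0,0,0.18]},{"delta_pos": [0.312,0.473,0],"turn": [0,0,0.2075]},{"delta_pos": [0.312,0.473,-0.05],"turn": [0,0,0.2075]},{"delta_pos": [0.312,0.473,-0.1],"turn": [0,0,0.2075]},{"delta_pos": [0.312,0.473,-0.1],"turn": [0,0,0.2075]}]'

```text
t: 2.6
position: [0.5213, 0.0223, 0.2055]
tcp_rot: [-1.426, -2.796, 0.002]
wrist_force: [0.2, -0.7, 0.3]
opening: 0.999
gripper_force: 0.0
```

```bash
cat > st.py <<'E'
from bench import bot; import numpy as np
from scipy.spatial.transform import Rotation as R
def st():
    o=bot.observe(); M=R.from_rotvec(o["tcp_rot"]).as_matrix(); y=M[:,1]
    print("t",round(o["t"],2),"pos",o["position"].round(4),"heading",np.degrees(np.arctan2(y[1],y[0])).round(2),"z",M[:,2].round(4),"F",o["wrist_force"].round(1),"M",o["moment"].round(2),"open",round(o["opening"]*88,1),"g",o["gripper_force"])
    return o
E
python3 -c "
from st import *
st()"
```

```text
t 2.6 pos [0.5213 0.0223 0.2055] heading 35.95 z [-3.3e-03  6.0e-04 -1.0e+00] F [ 0.2 -0.7  0.3] M [ 0.02 -0.1   0.02] open 87.9 g 0.0
```

Emit:
send_rows --steps '[{"delta_pos": [0,0,0],"turn": [0,0,0]},{"delta_pos": [0,0,0],"turn": [0,0,0]},{"delta_pos": [0,0,0],"turn": [0,0,0]},{"delta_pos": [0,0,-0.04],"turn": [0,0,0]},{"delta_pos": [0,0,-0.08],"turn": [0,0,0]},{"delta_pos": [0,0,-0.12],"turn": [0,0,0]},{"delta_pos": [0,0,-0.16],"turn": [0,0,0]},{"delta_pos": [0,0,-0.2],"turn": [0,0,0]},{"delta_pos": [0,0,-0.23],"turn": [0,0,0]},{"delta_pos": [0,0,-0.23],"turn": [0,0,0]}]' --hand 0.2

```text
t: 3.85
position: [0.5218, 0.0222, 0.1143]
tcp_rot: [-1.427, -2.798, 0.001]
wrist_force: [0.2, -0.2, 0.8]
opening: 0.596
gripper_force: 0.0
```

```bash
python3 - <<'E'
from st import *; import cv2
st()
a=[]
for n,(u,v) in dict(top=(316,270),side=(375,245)).items():
    c=bot.camera(n)["color"][v-50:v+50,u-65:u+65]; a.append(cv2.resize(c,(400,308),interpolation=cv2.INTER_CUBIC))
cv2.imwrite("pics/g1.png",np.hstack(a)[:,:,::-1])
E
```

```text
t 3.85 pos [0.5218 0.0222 0.1143] heading 35.95 z [-1.2e-03  2.0e-04 -1.0e+00] F [ 0.2 -0.2  0.8] M [ 0.03 -0.12  0.02] open 52.5 g 0.0
```

View pics/g1.png

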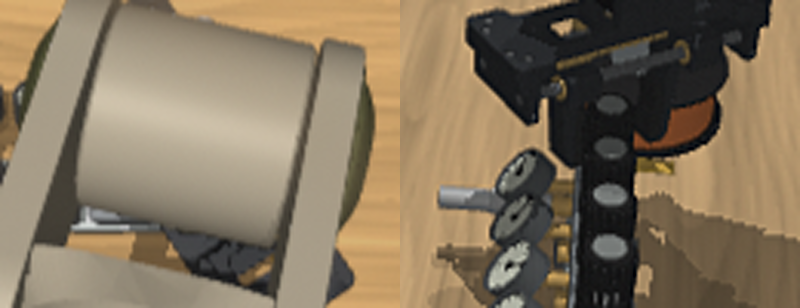

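The side crop shows the fingers either side of the end knob, with the neighbouring knobs clear. I'll close and lift.

Emit:
send_rows --steps '[{"delta_pos": [0,0,0],"turn": [0,0,0]},{"delta_pos": [0,0,0],"turn": [0,0,0]},{"delta_pos": [0,0,0],"turn": [0,0,0]},{"delta_pos": [0,0,0],"turn": [0,0,0]},{"delta_pos": [0,0,0],"turn": [0,0,0]},{"delta_pos": [0,0,0],"turn": [0,0,0]},{"delta_pos": [0,0,0],"turn": [0,0,0]},{"delta_pos": [0,0,0],"turn": [0,0,0]},{"delta_pos": [0,0,0],"turn": [0,0,0]},{"delta_pos": [0,0,0],"turn": [0,0,0]}]' --hand -1 --grip_force 35

```text
t: 5.2
position: [0.5224, 0.0223, 0.1151]
tcp_rot: [1.427, 2.798, 0.001]
wrist_force: [2.9, 3.3, 4.7]
opening: 0.374
gripper_force: 35.0
```

Emit:
send_rows --steps '[{"delta_pos": [0,0,0.004],"turn": [0,0,0]},{"delta_pos": [0,0,0.008],"turn": [0,0,0]},{"delta_pos": [0,0,0.012],"turn": [0,0,0]},{"delta_pos": [0,0,0.016],"turn": [0,0,0]},{"delta_pos": [0,0,0.02],"turn": [0,0,0]},{"delta_pos": [0,0,0.021],"turn": [0,0,0]},{"delta_pos": [0,0,0.021],"turn": [0,0,0]},{"delta_pos": [0,0,0.021],"turn": [0,0,0]},{"delta_pos": [0,0,0.021],"turn": [0,0,0]},{"delta_pos": [0,0,0.021],"turn": [0,0,0]}]'

```text
t: 6.45
position: [0.5224, 0.0223, 0.1225]
tcp_rot: [1.427, 2.798, 0.001]
wrist_force: [6.5, 4.3, -5.9]
opening: 0.373
gripper_force: 35.0
```

```bash
python3 -c "
from st import *
st()"
```

```text
t 6.45 pos [0.5224 0.0223 0.1225] heading 35.95 z [ 6.e-04  6.e-04 -1.e+00] F [ 6.5  4.3 -5.9] M [ 0.59 -1.22  0.09] open 32.8 g 35.0039373524487
```

Emit:
send_rows --steps '[{"delta_pos": [0,0,0.003],"turn": [0,0,0]},{"delta_pos": [0,0,0.003],"turn": [0,0,-0.03]},{"delta_pos": [0,0,0.003],"turn": [0,0,-0.075]},{"delta_pos": [0,0,0.003],"turn": [0,0,-0.12]},{"delta_pos": [0,0,0.003],"turn": [0,0,-0.17]},{"delta_pos": [0,0,0.003],"turn": [0,0,-0.22]},{"delta_pos": [0,0,0.003],"turn": [0,0,-0.27]},{"delta_pos": [0,0,0.003],"turn": [0,0,-0.32]},{"delta_pos": [0,0,0.003],"turn": [0,0,-0.375]},{"delta_pos": [0,0,0.003],"turn": [0,0,-0.375]}]'

```text
t: 7.7
position: [0.5223, 0.0223, 0.1234]
tcp_rot: [-2.743, -1.531, -0.001]
wrist_force: [7.9, 3.2, -8.8]
opening: 0.373
gripper_force: 35.0
```

```bash
python3 - <<'E'
from st import *; from h import *
st(); s=bot.camera("side"); t=bot.camera("top")
a=cv2.resize(s["color"][195:295,310:440],(400,308),interpolation=cv2.INTER_CUBIC)
b=rect(s,[.522,.0225],.038,308)
cv2.imwrite("pics/g2.png",np.hstack([a,b])[:,:,::-1])
E
```

```text
t 7.7 pos [0.5223 0.0223 0.1234] heading -31.67 z [ 1.e-04  6.e-04 -1.e+00] F [ 7.9  3.2 -8.8] M [ 0.46 -1.28  0.02] open 32.8 g 35.00624779611826
```

View pics/g2.png

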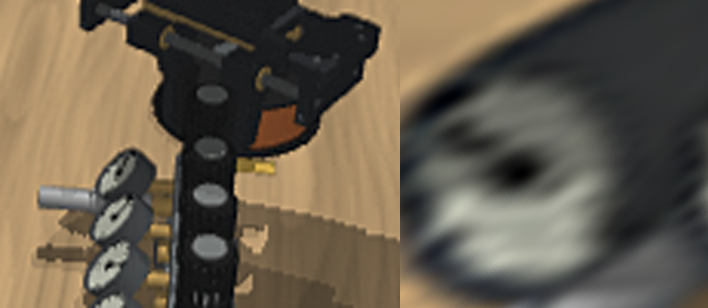

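The wrist turned freely and the needle has moved up-left towards the tab. Next I release, swing back and regrip.

Emit:
send_rows --steps '[{"delta_pos": [0,0,0],"turn": [0,0,0]},{"delta_pos": [0,0,0],"turn": [0,0,0]},{"delta_pos": [0,0,0],"turn": [0,0,0]},{"delta_pos": [0,0,0],"turn": [0,0,0.05]},{"delta_pos": [0,0,0],"turn": [0,0,0.105]},{"delta_pos": [0,0,0],"turn": [0,0,0.16]},{"delta_pos": [0,0,0],"turn": [0,0,0.215]},{"delta_pos": [0,0,0],"turn": [0,0,0.27]},{"delta_pos": [0,0,0],"turn": [0,0,0.325]},{"delta_pos": [0,0,0],"turn": [0,0,0.375]}]' --hand 0.1

```text
t: 9.05
position: [0.5218, 0.0221, 0.1244]
tcp_rot: [-1.42, -2.802, 0.0]
wrist_force: [0.8, -0.2, 0.3]
opening: 0.549
gripper_force: 0.0
```

Emit:
send_rows --steps '[{"delta_pos": [0,0,0],"turn": [0,0,0]},{"delta_pos": [0,0,0],"turn": [0,0,0]},{"delta_pos": [0,0,0],"turn": [0,0,0]},{"delta_pos": [0,0,0],"turn": [0,0,0]},{"delta_pos": [0,0,0],"turn": [0,0,0]},{"delta_pos": [0,0,0],"turn": [0,0,0]},{"delta_pos": [0,0,0],"turn": [0,0,0]},{"delta_pos": [0,0,0],"turn": [0,0,0]},{"delta_pos": [0,0,0],"turn": [0,0,0]},{"delta_pos": [0,0,0],"turn": [0,0,0]}]' --hand -1

```text
t: 10.3
position: [0.5223, 0.0224, 0.1245]
tcp_rot: [1.428, 2.797, 0.001]
wrist_force: [4.1, 4.6, 0.0]
opening: 0.374
gripper_force: 35.0
```

```bash
python3 -c "
from st import *
st()"
```

```text
t 10.3 pos [0.5223 0.0224 0.1245] heading 35.91 z [ 1.e-03  4.e-04 -1.e+00] F [4.1 4.6 0. ] M [ 0.54 -0.71 -0.06] open 32.9 g 34.99419020488858
```

Second stroke, then view the dial.

Emit:
send_rows --steps '[{"delta_pos": [0,0,0],"turn": [0,0,-0.02]},{"delta_pos": [0,0,0],"turn": [0,0,-0.06]},{"delta_pos": [0,0,0],"turn": [0,0,-0.1]},{"delta_pos": [0,0,0],"turn": [0,0,-0.14]},{"delta_pos": [0,0,0],"turn": [0,0,-0.18]},{"delta_pos": [0,0,0],"turn": [0,0,-0.23]},{"delta_pos": [0,0,0],"turn": [0,0,-0.28]},{"delta_pos": [0,0,0],"turn": [0,0,-0.33]},{"delta_pos": [0,0,0],"turn": [0,0,-0.375]},{"delta_pos": [0,0,0],"turn": [0,0,-0.375]}]'

```text
t: 11.55
position: [0.5224, 0.0224, 0.1245]
tcp_rot: [2.743, 1.531, 0.002]
wrist_force: [4.7, 3.9, -0.1]
opening: 0.372
gripper_force: 35.0
```

Emit:
send_rows --steps '[{"delta_pos": [0,0,0],"turn": [0,0,0]},{"delta_pos": [0,0,0],"turn": [0,0,0]},{"delta_pos": [0,0,0],"turn": [0,0,0]},{"delta_pos": [0,0,0],"turn": [0,0,0]},{"delta_pos": [0,0,0.04],"turn": [0,0,0]},{"delta_pos": [0,0,0.08],"turn": [0,0,0]},{"delta_pos": [0,0,0.12],"turn": [0,0,0]},{"delta_pos": [0,0,0.16],"turn": [0,0,0]},{"delta_pos": [0,0,0.16],"turn": [0,0,0]},{"delta_pos": [0,0,0.16],"turn": [0,0,0]}]' --hand 0.1

```text
t: 12.8
position: [0.5216, 0.0222, 0.1877]
tcp_rot: [-2.741, -1.534, 0.001]
wrist_force: [0.7, -0.1, -0.5]
opening: 0.549
gripper_force: 0.0
```

```bash
python3 - <<'E'
from st import *; from h import *
st(); s=bot.camera("side")
a=cv2.resize(s["color"][195:295,310:440],(400,308),interpolation=cv2.INTER_CUBIC)
b=rect(s,[.522,.0225],.038,308)
cv2.imwrite("pics/g3.png",np.hstack([a,b])[:,:,::-1])
E
```

```text
t 12.8 pos [0.5216 0.0222 0.1877] heading -31.55 z [-1.1e-03  1.0e-04 -1.0e+00] F [ 0.7 -0.1 -0.5] M [ 0.01 -0.05  0.03] open 48.3 g 0.0
```

View pics/g3.png

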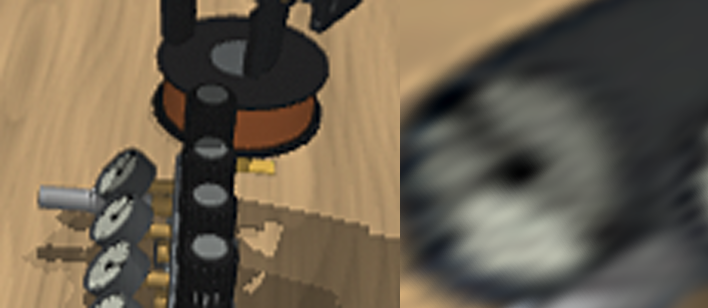

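The needle now lies up-left, in the tab's direction. I'll shut the fingers and press on the knob top; home should be at TCP z ≈ 0.149.

Emit:
send_rows --steps '[{"delta_pos": [0,0,0],"turn": [0,0,0.04]},{"delta_pos": [0,0,0],"turn": [0,0,0.08]},{"delta_pos": [0,0,0],"turn": [0,0,0.12]},{"delta_pos": [0,0,0],"turn": [0,0,0.16]},{"delta_pos": [0,0,0],"turn": [0,0,0.19]},{"delta_pos": [0,0,0],"turn": [0,0,0.19]},{"delta_pos": [0,0,0],"turn": [0,0,0.19]},{"delta_pos": [0,0,0],"turn": [0,0,0.19]},{"delta_pos": [0,0,-0.03],"turn": [0,0,0.19]},{"delta_pos": [0,0,-0.06],"turn": [0,0,0.19]}]' --hand -1 --grip_force 20

```text
t: 14.1
position: [0.5217, 0.0222, 0.1633]
tcp_rot: [-2.169, -2.272, 0.0]
wrist_force: [0.5, 0.2, 0.0]
opening: 0.009
gripper_force: 0.0
```

Emit:
send_rows --steps '[{"delta_pos": [0,0,-0.005],"turn": [0,0,0]},{"delta_pos": [0,0,-0.01],"turn": [0,0,0]},{"delta_pos": [0,0,-0.015],"turn": [0,0,0]},{"delta_pos": [0,0,-0.02],"turn": [0,0,0]},{"delta_pos": [0,0,-0.025],"turn": [0,0,0]},{"delta_pos": [0,0,-0.029],"turn": [0,0,0]},{"delta_pos": [0,0,-0.033],"turn": [0,0,0]},{"delta_pos": [0,0,-0.037],"turn": [0,0,0]},{"delta_pos": [0,0,-0.04],"turn": [0,0,0]},{"delta_pos": [0,0,-0.04],"turn": [0,0,0]}]'

```text
t: 15.35
position: [0.5222, 0.0221, 0.1493]
tcp_rot: [2.168, 2.271, 0.001]
wrist_force: [-2.6, 0.5, 8.6]
opening: 0.002
gripper_force: 4.0
```

```bash
python3 -c "
from st import *
st()"
```

```text
t 15.35 pos [0.5222 0.0221 0.1493] heading 2.66 z [ 1.5e-03 -4.0e-04 -1.0e+00] F [-2.6  0.5  8.6] M [ 0.01  0.35 -0.  ] open 0.2 g 4.027145718864631
```

Emit:
send_rows --steps '[{"delta_pos": [0,0,-0.003],"turn": [0,0,0]},{"delta_pos": [0,0,-0.006],"turn": [0,0,0]},{"delta_pos": [0,0,-0.008],"turn": [0,0,0]},{"delta_pos": [0,0,-0.01],"turn": [0,0,0]},{"delta_pos": [0,0,-0.01],"turn": [0,0,0]},{"delta_pos": [0,0,-0.01],"turn": [0,0,0]},{"delta_pos": [0,0,-0.01],"turn": [0,0,0]},{"delta_pos": [0,0,-0.01],"turn": [0,0,0]},{"delta_pos": [0,0,-0.01],"turn": [0,0,0]},{"delta_pos": [0,0,-0.01],"turn": [0,0,0]}]'

```text
t: 16.6
position: [0.5226, 0.0221, 0.1489]
tcp_rot: [2.165, 2.269, 0.004]
wrist_force: [-12.5, 0.7, 40.0]
opening: 0.008
gripper_force: 19.6
```

```bash
python3 -c "
from st import *
st()"
```

```text
t 16.6 pos [0.5226 0.0221 0.1489] heading 2.68 z [ 0.0056 -0.0014 -1.    ] F [-12.5   0.7  40. ] M [0.13 2.02 0.01] open 0.7 g 19.63027179124765
```

It hit a hard stop at z = 0.149, which is home. I'll back off well clear and check the dial and knob height.

Emit:
send_rows --steps '[{"delta_pos": [0,0,0.01],"turn": [0,0,0]},{"delta_pos": [0,0,0.05],"turn": [0,0,0]},{"delta_pos": [0,0,0.1],"turn": [0,0,0]},{"delta_pos": [0,0,0.2],"turn": [0,0,0]},{"delta_pos": [0,0,0.3],"turn": [0,0,0]},{"delta_pos": [-0.1,-0.12,0.3],"turn": [0,0,0]},{"delta_pos": [-0.2,-0.24,0.3],"turn": [0,0,0]},{"delta_pos": [-0.3,-0.36,0.3],"turn": [0,0,0]},{"delta_pos": [-0.4,-0.48,0.3],"turn": [0,0,0]},{"delta_pos": [-0.4,-0.6,0.3],"turn": [0,0,0]}]'

```text
t: 17.85
position: [0.36, -0.2189, 0.2649]
tcp_rot: [2.171, 2.27, -0.0]
wrist_force: [1.0, 0.7, 1.4]
opening: 0.005
gripper_force: 0.0
```

Emit:
send_rows --steps '[{"delta_pos": [0,-0.1,0],"turn": [0,0,0]},{"delta_pos": [0,-0.2,0],"turn": [0,0,0]},{"delta_pos": [0,-0.3,0],"turn": [0,0,0]},{"delta_pos": [0,-0.3,0],"turn": [0,0,0]},{"delta_pos": [0,-0.3,0],"turn": [0,0,0]},{"delta_pos": [0,-0.3,0],"turn": [0,0,0]},{"delta_pos": [0,-0.3,0],"turn": [0,0,0]},{"delta_pos": [0,-0.3,0],"turn": [0,0,0]},{"delta_pos": [0,-0.3,0],"turn": [0,0,0]},{"delta_pos": [0,-0.3,0],"turn": [0,0,0]}]'

```text
t: 19.1
position: [0.362, -0.3378, 0.2644]
tcp_rot: [2.169, 2.272, 0.0]
wrist_force: [-0.1, 0.2, -0.1]
opening: 0.003
gripper_force: 0.0
```

```bash
python3 - <<'E'
from st import *; from h import *
st(); s=bot.camera("side"); c=bot.camera("top"); W=world(c)
for u in(233,261,288,316): print(np.median(W[273:282,u-4:u+5,2]).round(4))
cv2.imwrite("pics/g4.png",np.hstack([rect(c,[.522,.0225],.038),rect(s,[.522,.0225],.038)])[:,:,::-1])
E
```

```text
t 19.1 pos [ 0.362  -0.3378  0.2644] heading 2.66 z [ 0. -0. -1.] F [-0.1  0.2 -0.1] M [-0.03 -0.17 -0.  ] open 0.3 g 0.0
0.1419
0.1417
0.1418
0.1419
```

View pics/g4.png

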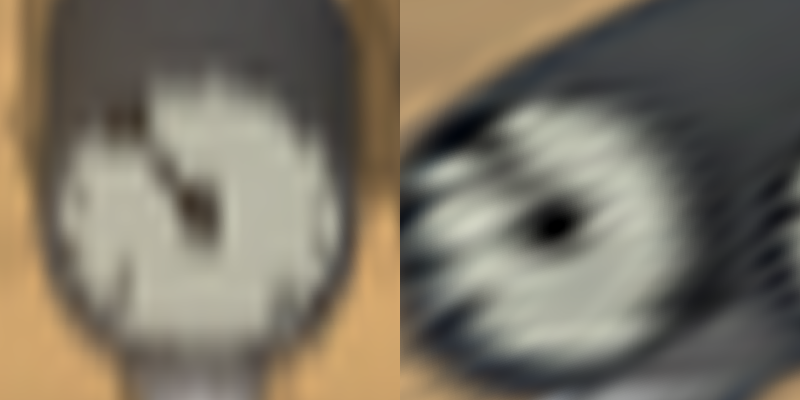

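The needle runs from the hub at (203,212) straight into the tab at about (125,120). The knob top is level with its neighbours at 0.142 m, so it is home.

```bash
python3 -c "
from bench import bot
print(bot.sign_off())"
```

```text
the job is handed in; nothing more can be done
None
```

I handed the job in: reg_a was unlocked, turned 135° clockwise so its needle points at the marker tab, and pressed home, with the arm clear of everything; sign-off returned no verdict.

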